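# Prop the moulding station's hood open and tip the mould block onto its bed

### The arm

A 6-joint arm with a two-finger parallel gripper is mounted at the origin on the work surface. World frame = base frame: x ahead of the robot, y to its left, z up, the work surface at z = 0. Lengths are in mm, angles in rad, forces in N, time in s.
With the tool pointing down it reaches from about 350 to 775 mm from the base axis. Payload 7.3 kg.
Tool frame: the origin (TCP) lies at the very end of the fingers, on their centre line; the grasp point (between the pads) lies 19 mm behind it; z points along the fingers, y is the line along which they close (so a half turn about z gives the same grasp; the last joint's range is limited). The gripper opens to 92 mm and grips with 3 to 60 N. Pads are 19 mm wide; open, the fingers measure 130 mm over their backs; the gripper's body (75 mm by 190 mm) begins 47 mm behind the grasp point.
Start: joints at [1.131, 0.342, 1.524, -0, 1.275, -0.146], TCP at [152.021, 502.528, 226.741] pointing down, gripper open.
Joint ranges: [-2.53, 2.53], [-0.77, 2.02], [0.04, 2.7], [-1, 4.14], [0.28, 2.66], [-3.11, 3.11]. Speed limits (rad/s): [2.57, 2.57, 3.14, 3.14, 3.14, 3.14].

### API

Orientations are given as [roll, pitch, yaw] about the fixed x, y, z axes, in that order (R = Rz(yaw) Ry(pitch) Rx(roll)).
In Python, from plant import bot gives the robot as it stands.
- The arm moves only by the tool jog_arm, never from a script. Its argument "targets" is a list of rows, each an object with "xyz": the shift along the tool's x, y, z as a fraction of full scale, a list of three; "spin": the turn about the tool's z as a fraction of full scale. In form: [{"xyz": [x, y, z], "spin": spin}, ...]. A call has exactly 10 rows; each row shifts and turns the commanded pose from where the row before left it, along the tool's axes as they then stand; what a row does not reach is not made up. Full scale, the value 1, is 80 mm for a shift and 0.1 rad for a turn. A row lasts 1/8 s, in which the tool goes at most 62.5 mm and 10.7 degrees, less where a joint would pass 70% of its speed; a pose out of reach is approached as far as the arm can. A call with a number of a shift or a turn outside -1 to 1 is refused whole. A call with a gripper value outside its range is refused whole. "gripper" is the opening in per cent of the stroke, from 0 (shut) to 100 (fully open), set as the call begins (left out, the last holds). The fingers move at their own pace and stop on an object; the grip force is fixed at half the most. Time passes only in rows, so rows that do not move let the fingers close, or fill a call up. It gives the time, the measured TCP pose, the force, the opening and the grip force at its end, in the units of the state.
- bot.get_obs(): the state, without advancing time (a new reading comes with each control period).
- bot.capture(name): name is "scene" or "top"; returns the picture (480x640x3 uint8, blue, green, red); there is no depth.
- bot.get_calibration(name): a dict with "vfov" (degrees; the focal length in pixels is half the picture's height over the tangent of half this angle, whatever the lens; pixels are square), "cx", "cy" (the principal point, pixels), "k1" (the pictures are not rectified: a ray, as slopes to the right and down, at radius r is drawn at 1 + k1 r^2 times it, then the intrinsics apply), "eye" and "rotation" of the camera in the world. Camera axes: x right, y down, z forward; pixel columns grow to the right and rows downward; lengths in mm; the calibration is good to about 2 mm. A picture is of the moment at which its call begins. get_calibration takes no time and is no camera call.
- bot.close_job(): hands the job in; it is judged then, once.
The state is a dict: "time": time; "joint_positions": joint angles; "dq": joint speeds; "tau": joint torques, N m; "tool_pos": TCP position; "tcp_rot": TCP orientation; "contact_force": force on the tool from outside, world axes, zero at the start; "moment": the same for the moment, N m; "grip_width": finger opening in mm; "finger_force": force on a finger pad.
Only numpy, scipy, OpenCV 4.12 (cv2) and the standard library are available. Lean on these libraries where they do the work, as an engineer would, in place of code of your own. Each camera call takes 0.05 s, during which the arm holds its last target. There are 200 camera calls.

### The job

Raise the steel hood of the small moulding station until it leans back on its stop, swing the prop rod up, and lower the hood onto it so that the rod's tip sits in the hood's pocket and holds the hood open by itself. Then bring the aluminium mould block, still standing, up against the front edge of the bed and tip it over that edge so that it lies flat on the bed with its round inserts facing up. Leave the other things on the table where they are.

Things in the scene. Friction and masses are not known exactly. Their poses are not given: they have to be found in the camera images.
- machine: Low steel moulding station fixed to the table; place and heading vary. Origin on the table under the middle of the hinge line; x along the hinge, y from hinge to open front, z up. Bed 12 mm high, y -20 to 170 mm, 140 mm between side walls (8 mm thick, 62 mm high, ending at y 145). Grey housing behind, y -95 to -20, 90 mm high. The prop rod is on the -x side, nearest the robot.
- sill (a point): Middle of the top of the bed's front edge, machine (0, 170, 12) mm: a square step 12 mm up from the table, facing machine +y; the fence over which the block is tipped.
- hood_hinge (a point): Middle of the hood's hinge line, 100 mm above the table; the axis runs along machine x.
- hood (a joint): Hood angle, rad: 0 = shut (level), 1.57 upright, 2.1 = leaning back on its stop, where it stays by itself; let go below about 1.7 it falls shut unless propped. A 4 mm steel sheet 156 mm wide reaching 160 mm from the hinge, 0.7 kg; about 4 N at the bar lifts it. Propped, with the rod tip home in the pocket, it reads about 1.1.
- hood_bar (a point): Middle of the hood's pull bar: a round bar 10 mm thick, 120 mm long, parallel to the hinge, 196 mm from the hinge axis and in the hood's plane, held out on two arms (110 mm apart) with a 31 mm clear gap between bar and hood edge. It turns freely enough between fingers while the hood swings.
- hood_pocket (a point): Seat of the rod tip's centre in the hood's pocket, in the rod's plane, 112 mm from the hinge axis, under an ear on the hood's -x side, opening away from the underside. Floor sloping out to a lip on the bar side: a tip landing up to 20 mm nearer the hinge than the seat slides out to the lip under the hood's weight; one beyond the lip misses.
- rod (a joint): Prop rod angle in rad: 0 = lying level, pointing to machine -y; grows as it swings up about an axis along machine x; 1.57 = upright. Stays where it is put (light friction, about 1 N at the knob). Home in the pocket it is about 1.10; swing it to 0.97 to 1.08 before lowering the hood.
- rod_pivot (a point): Rod pivot, at machine (-125, 135, 45) mm.
- rod_knob (a point): Centre of the black ball, 20 mm in diameter, fixed on the 8 mm rod 85 mm from its pivot: the place to hold it. The machine's side wall is 47 mm from the rod's line.
- rod_tip (a point): Centre of the rod's black round tip, 12 mm in diameter, 170 mm from the pivot.
- die_center (a point): Centre of the aluminium mould block: 70 (its x) by 45 (its y) by 90 mm high (its z), about 0.7 kg, standing on end on the table in front of the bed, centre 45 mm up. Its +y broad face, looking away from the machine, has six dark round inserts, flush, and must end facing up; lying on the bed its centre is 34.5 mm above the table.
- wrench: Bystander: steel wrench 160 mm long; origin under its middle.
- jar: Bystander: amber plastic jar with a white lid, 60 mm wide, 80 mm high; origin under its middle.
- jug: Bystander: steel mug, 84 mm wide, 100 mm high; origin under its middle.
- puck: Bystander: white plastic disc, 56 mm wide, 30 mm high; origin under its middle.
- tub: Bystander: grey open tub, 120 x 160 x 60 mm; origin under its middle.
- driver: Bystander: screwdriver 180 mm long; origin under its middle.
- scraper: Bystander: steel dough scraper with a black grip, 100 x 100 mm; origin under its middle.
Mind the look-alikes: they are no part of the job. Leave any blue, pink or red look-alike of the part that bears die_center alone.

How it is judged:
By the outcome, as a careful person would: the job done as asked, in the order asked, and still so for the second after the job is handed in, with the robot touching nothing.
It also fails if it takes over 72 s, if anything falls off the work surface, if the arm or the gripper's body presses on something with over 40 N, if the wrist force passes 120 N, or if a joint passes its speed limit or range.

## Working session

There is one attempt and no reset: what is moved stays moved. The work goes in short steps, Python scripts to look and compute and a tool call to move; the robot and the scene stay as the last step left them, time stands still between calls to the robot, and variables do not carry over. Pictures are saved under pics/ and viewed, at most 10 in all, crops included, and the job is handed in when it is done.

Besides the shell and the picture viewer there is one more tool, called after "Call:" as name([rows], argument=value, ...), one row to a line, values as JSON. jog_arm: Moves the arm, as the interface text tells. Shift numbers are shares of 80 mm and turn numbers shares of 0.1 rad, none past 1 either way. Its arguments: {"type":"object","properties":{"targets":{"type":"array","items":{"type":"object","properties":{"xyz":{"type":"array","items":{"type":"number"}},"spin":{"type":"number"}}}},"gripper":{"type":"number"}},"required":["targets"]}

```bash
ls; mkdir -p pics
cat > h.py <<'E'
import numpy as np, cv2
from plant import bot
def cal(n):
    c=bot.get_calibration(n); f=240/np.tan(np.radians(c["vfov"])/2); return c,f
def ray(n,u,v):
    c,f=cal(n); d=np.array([(u-c["cx"])/f,(v-c["cy"])/f]); s=d.copy()
    for _ in range(30): s=d/(1+c["k1"]*(s@s))
    return np.array(c["eye"],float), np.array(c["rotation"])@np.array([s[0],s[1],1.])
def onz(n,u,v,z):
    e,d=ray(n,u,v); return e+d*(z-e[2])/d[2]
def tri(a,b):
    e1,d1=ray("scene",*a); e2,d2=ray("top",*b)
    t=np.linalg.lstsq(np.c_[d1,-d2],e2-e1,rcond=None)[0]
    p,q=e1+t[0]*d1,e2+t[1]*d2; return (p+q)/2,np.linalg.norm(p-q)
def proj(n,P):
    c,f=cal(n); s=np.array(c["rotation"]).T@(np.array(P,float)-c["eye"]); s=s[:2]/s[2]
    s=s*(1+c["k1"]*(s@s)); return np.array([f*s[0]+c["cx"],f*s[1]+c["cy"]])
E
python3 - <<'E'
from h import *
for n in("scene","top"):
    cv2.imwrite(f"pics/{n}0.png",bot.capture(n)); print(n,bot.get_calibration(n))
o=bot.get_obs();print(o)
E
```

```text
pics
scene {'vfov': 45.3596600302464, 'cx': 314.60306886891726, 'cy': 239.82581416543567, 'k1': -0.11478476756123791, 'eye': array([ 1279.48386963, -1017.38951867,  1181.52010172]), 'rotation': array([-2.28130578,  0.00723583,  0.63836104])}
top {'vfov': 51.25105653271694, 'cx': 316.75093057652015, 'cy': 235.61395983238918, 'k1': -0.05439628725323049, 'eye': array([ 445.02756118,   11.45836783, 1197.2572715 ]), 'rotation': array([-3.07861915e+00,  2.35747697e-03, -1.57525151e+00])}
{'time': 0.1, 'joint_positions': array([ 1.13103257e+00,  3.42639592e-01,  1.52488906e+00, -2.97649075e-05,
        1.27538063e+00, -1.46012310e-01]), 'dq': array([ 0.00145056,  0.00014161, -0.00274623,  0.00145902, -0.00067955,
        0.00216117]), 'tau': array([ 5.92791930e-04, -4.32004058e+01, -2.44694352e+01,  7.18832575e-02,
        5.25955518e-02, -6.79345749e-05]), 'tool_pos': array([151.85695498, 502.19905404, 226.13275603]), 'tcp_rot': array([-3.14028590e+00, -1.63399913e-04,  2.84784978e+00]), 'contact_force': array([0.85781338, 0.10396178, 0.04305375]), 'moment': array([-0.02187879,  0.01488512,  0.00745575]), 'finger_force': 0.0, 'grip_width': 92.28591320511207}
```

View pics/scene0.png

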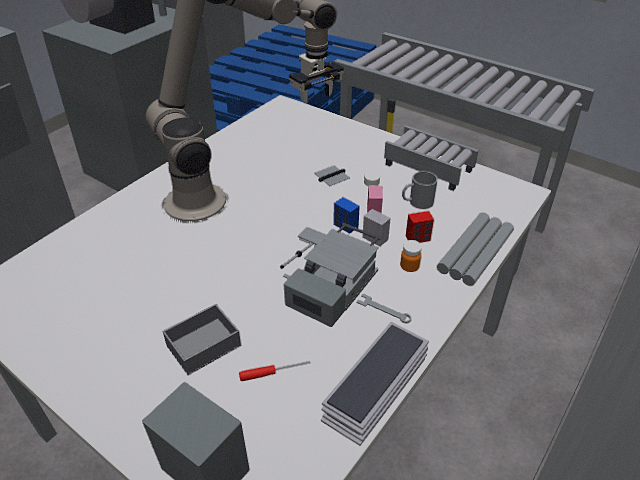

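View pics/top0.png

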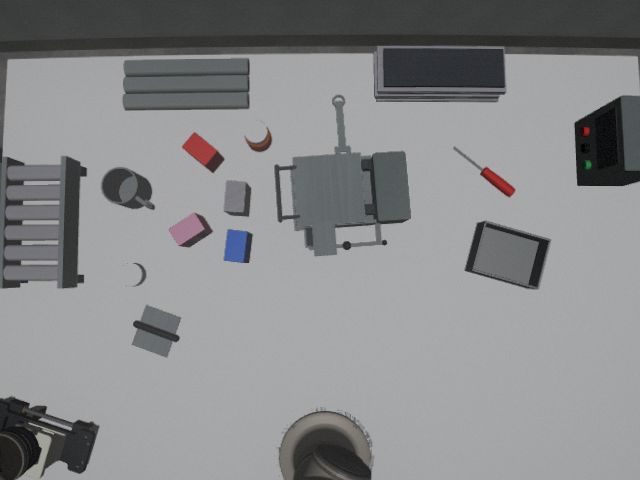

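The scene view shows the machine at about (335,270), with the prop rod on its left at (295,255). The candidates for the block are grey (376,226), blue (346,214), pink (375,198) and red (420,226). In the top view they are grey (236,197), blue (238,246), pink (190,229) and red (203,152), with the hood bar at (280,193) and the knob at (347,245). The grey one is the aluminium block, and it stands in front of the bed. I'll confirm that in an enlarged crop.

```bash
python3 - <<'E'
s=open('h.py').read()
s=s.replace('import numpy as np, cv2','import numpy as np, cv2\nfrom scipy.spatial.transform import Rotation as Ro')
s=s.replace('c=bot.get_calibration(n); f','c=dict(bot.get_calibration(n)); c["rotation"]=Ro.from_euler("xyz",c["rotation"]).as_matrix(); f')
open('h.py','w').write(s)
E
python3 - <<'E'
from h import *
a=cv2.imread("pics/top0.png")[90:280,160:430]
b=cv2.imread("pics/scene0.png")[165:330,265:450]
cv2.imwrite("pics/topc.png",cv2.resize(a,(783,551),interpolation=cv2.INTER_CUBIC))
cv2.imwrite("pics/scenec.png",cv2.resize(b,(666,594),interpolation=cv2.INTER_CUBIC))
print(bot.get_calibration("top")["rotation"],cal("top")[0]["rotation"].round(3))
print("base?",proj("top",[0,0,0]),proj("scene",[0,0,0]))
o=bot.get_obs();print(proj("top",o["tool_pos"]),proj("scene",o["tool_pos"]))
E
```

```text
[-3.07861915e+00  2.35747697e-03 -1.57525151e+00] [[-0.004 -0.998  0.063]
 [-1.     0.005  0.002]
 [-0.002 -0.063 -0.998]]
base? [323.64946387 455.94495421] [194.94492296 201.48600332]
[ 66.25700299 418.65157639] [316.49833655  98.47927299]
```

View pics/topc.png

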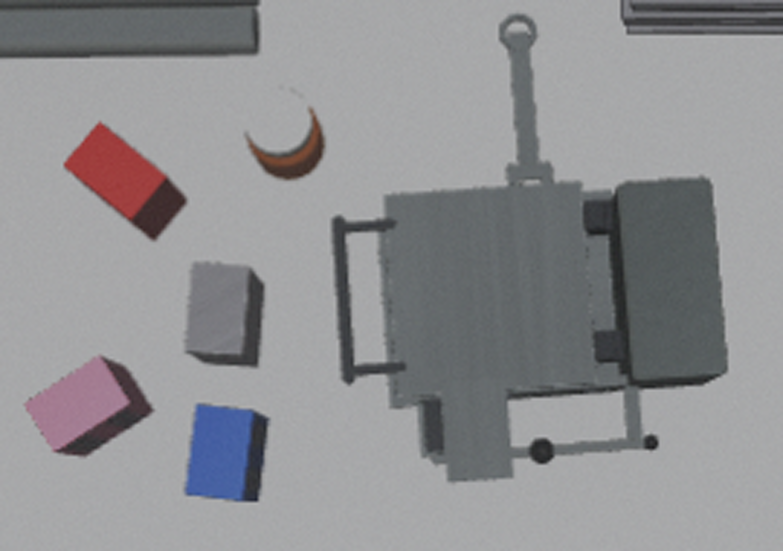

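View pics/scenec.png

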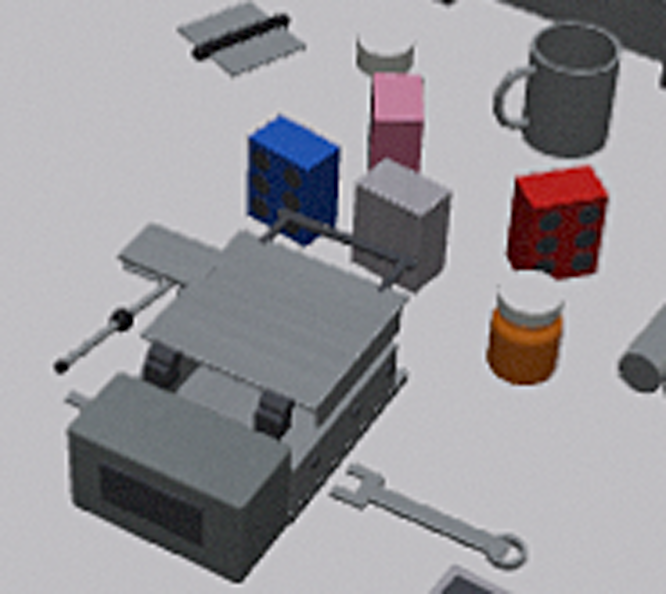

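The crops confirm it. The grey block, at crop top (220,310) and scene (400,225), has no inserts on the side facing the machine, so they face away as described. The blue, pink and red ones are look-alikes. The knob is at top crop (541,451), the tip at (651,442) and the bar ends at (338,224) and (348,376).

```bash
cat > meas.py <<'E'
from h import *
from scipy.optimize import least_squares
T=lambda u,v:(160+u/2.9-.33,90+v/2.9-.33)
S=lambda u,v:(265+u/3.6-.36,165+v/3.6-.36)
print("knob",onz("top",*T(541,451),45),tri(S(122,320),T(541,451)))
print("tip",onz("top",*T(651,442),45),tri(S(61,366),T(651,442)))
b=[onz("top",*T(338,224),100),onz("top",*T(348,378),100)];print("bar",b, tri(S(290,217),T(348,376)),tri(S(409,266),T(338,222)))
obs=[("top",T(541,451),(-125,50,45)),("top",T(651,442),(-125,-35,45)),("scene",S(122,320),(-125,50,45)),("scene",S(61,366),(-125,-35,45)),
("top",T(338,222),(60,196,100)),("top",T(348,377),(-60,196,100)),("scene",S(287,216),(-60,196,100)),("scene",S(411,267),(60,196,100)),
("top",T(384,195),(78,160,102)),("top",T(582,182),(78,0,102)),("scene",S(241,233),(-78,160,102)),("scene",S(410,298),(78,160,102))]
def M(p,q):
    c,s=np.cos(p[2]),np.sin(p[2]); return [p[0]+c*q[0]-s*q[1],p[1]+s*q[0]+c*q[1],q[2]]
r=least_squares(lambda p:np.concatenate([proj(n,M(p,q))-uv for n,uv,q in obs]),[400,-80,0],x_scale=[100,100,.1])
p=r.x;print("machine",p);print(r.fun.reshape(-1,2).round(1).tolist())
for k,q in dict(knob=(-125,50,45),pivot=(-125,135,45),bar=(0,196,100),sill=(0,170,12),hinge=(0,0,100)).items():print(k,np.round(M(p,q),1))
ob=[("top",T(194,263),(35,22.5,90)),("top",T(250,267),(35,-22.5,90)),("top",T(243,357),(-35,-22.5,90)),("top",T(186,350),(-35,22.5,90)),
("scene",S(390,159),(-35,22.5,90)),("scene",S(452,188),(35,22.5,90)),("scene",S(418,216),(35,-22.5,90)),("scene",S(357,184),(-35,-22.5,90))]
r=least_squares(lambda p:np.concatenate([proj(n,M(p,q))-uv for n,uv,q in ob]),[400,180,0],x_scale=[100,100,.1])
print("die",r.x,r.fun.reshape(-1,2).round(1).tolist())
c,s=np.cos(p[2]),np.sin(p[2]);d=r.x[:2]-p[:2];print("die in machine",c*d[0]+s*d[1],-s*d[0]+c*d[1],r.x[2]-p[2])
E
python3 meas.py
```

```text
knob [495.27531162 -53.97651623  45.        ] (array([494.90046559, -52.85443039,  60.47704521]), np.float64(0.7724703482394245))
tip [ 502.02434398 -141.58970654   45.        ] (array([ 500.71958156, -137.14423843,   76.80793332]), np.float64(0.6944656997264719))
bar [array([667.46920857, 103.03342161, 100.        ]), array([549.03469609,  95.26648089, 100.        ])] (array([553.02685854,  97.2422133 ,  96.53900506]), np.float64(5.4288464138580865)) (array([668.98626457, 102.87184146,  98.21621385]), np.float64(0.9912068112915132))
machine [ 6.20596563e+02 -9.45723290e+01  5.34410554e-02]
[[-1.1, 0.9], [-2.3, 1.9], [-0.2, 3.4], [-0.2, 7.5], [-0.6, -0.5], [-1.2, -0.2], [-0.7, -1.0], [0.2, -0.9], [-0.8, -0.3], [2.9, 0.1], [0.6, -1.9], [0.0, -0.9]]
knob [493.1 -51.3  45. ]
pivot [488.6  33.6  45. ]
bar [610.1 101.1 100. ]
sill [611.5  75.2  12. ]
hinge [620.6 -94.6 100. ]
die [ 6.04445277e+02  1.96493922e+02 -9.10873066e-02] [[-0.2, -0.7], [0.4, -0.4], [-0.2, -0.4], [-0.6, 0.3], [-1.2, -0.4], [-0.2, 0.8], [0.4, -0.0], [-1.0, -0.6]]
die in machine -0.5807434858431009 291.5134463637154 -0.1445283620218522
```

The rod is already raised about 0.19 rad, so I'll refit the machine with the rod angle as a free parameter.

```bash
cat > fit.py <<'E'
import io,contextlib
with contextlib.redirect_stdout(io.StringIO()):
    from meas import *
rod=lambda a,r:(-125,135-r*np.cos(a),45+r*np.sin(a))
obs=[o for i,o in enumerate(obs) if i not in(0,1,2,3,9)]
R=[("top",T(541,451),85),("top",T(651,442),170),("scene",S(122,320),85),("scene",S(61,366),170)]
f=lambda p:np.concatenate([proj(n,M(p,q))-uv for n,uv,q in obs]+[proj(n,M(p,rod(p[3],r)))-uv for n,uv,r in R])
r=least_squares(f,[600,-90,0.05,.2],x_scale=[100,100,.1,.1],loss="soft_l1");p=r.x
print(p,f(p).reshape(-1,2).round(1).tolist())
for k,q in dict(knob=rod(p[3],85),bar=(0,196,100),sill=(0,170,12),hinge=(0,0,100),bb=(-78,-95,90)).items():print(k,np.round(M(p,q),1),proj("top",M(p,q)).round(1))
Bl=[onz("top",*T(u,v),90)[:2] for u,v in((198,404),(256,410),(243,500),(186,494))];print("blue top",np.round(Bl,0).tolist())
o=bot.get_obs()
print(o["tool_pos"],o["tcp_rot"])
E
python3 fit.py; sed -i '/^o=bot/,$d' fit.py
```

```text
[ 6.23017001e+02 -9.68722218e+01  6.46029057e-02  1.87149835e-01] [[0.2, -0.5], [0.2, -0.3], [-1.2, -0.4], [-0.0, -0.6], [-0.1, -0.5], [0.1, -1.2], [-0.1, -0.5], [0.2, -0.2], [-0.2, 0.1], [-0.3, 0.1], [-0.2, -0.1]]
knob [495.  -53.6  60.8] [346.4 245. ]
bar [610.4  98.7 100. ] [278.1 192.4]
sill [612.   72.8  12. ] [291.9 197.1]
hinge [623.  -96.9 100. ] [366.5 186.3]
bb [ 551.3 -196.7   90. ] [411.2 218.8]
blue top [[531.0, 211.0], [526.0, 167.0], [457.0, 176.0], [462.0, 220.0]]
[151.85695498 502.19905404 226.13275603] [-3.14028590e+00 -1.63399913e-04  2.84784978e+00]
```

Call:
jog_arm([
  {"xyz": [-0.4,-0.18,0],"spin": 0},
  {"xyz": [-0.5,-0.23,0],"spin": 0},
  {"xyz": [-0.5,-0.23,0],"spin": 0},
  {"xyz": [-0.5,-0.23,0],"spin": 0},
  {"xyz": [-0.5,-0.23,0],"spin": 0},
  {"xyz": [-0.5,-0.23,0],"spin": 0},
  {"xyz": [-0.5,-0.23,0],"spin": 0},
  {"xyz": [-0.5,-0.23,0],"spin": 0},
  {"xyz": [-0.5,-0.23,0],"spin": 0},
  {"xyz": [-0.5,-0.23,0],"spin": 0},
], gripper=20)

```text
time: 1.35
tool_pos: [475.9, 215.6, 226.4]
tcp_rot: [-3.141, -0.001, 2.848]
contact_force: [0.7, -1.0, 0.5]
grip_width: 18.3
finger_force: 0.0
```

Call:
jog_arm([
  {"xyz": [-0.5,-0.2,0],"spin": 0},
  {"xyz": [-0.5,-0.2,0],"spin": 0},
  {"xyz": [-0.5,-0.2,0],"spin": 0},
  {"xyz": [-0.3,-0.1,0],"spin": 0},
  {"xyz": [0,0,0],"spin": -0.8},
  {"xyz": [0,0,0],"spin": -0.8},
  {"xyz": [0,0,0],"spin": -0.8},
  {"xyz": [0,0,0],"spin": -0.8},
  {"xyz": [0,0,0],"spin": -0.4},
  {"xyz": [0,0,0],"spin": 0},
])

```text
time: 2.6
tool_pos: [596.5, 121.4, 226.2]
tcp_rot: [3.142, -0.001, -3.076]
contact_force: [0.3, -0.9, -0.5]
grip_width: 18.0
finger_force: 0.0
```

```bash
cat > rel.py <<'E'
import sys
from fit import *
def rel(mx,my,z,yawoff=np.pi):
    o=bot.get_obs();y=o["tcp_rot"][2];t=M(p,(mx,my,z));d=np.array(t)-o["tool_pos"]
    R=Ro.from_euler("xyz",o["tcp_rot"]).as_matrix()
    dy=(p[2]+yawoff-y+np.pi)%(2*np.pi)-np.pi
    c,s=np.cos(p[2]),np.sin(p[2]);q=o["tool_pos"]-np.array([p[0],p[1],0])
    print("t",o["time"],"mach",np.round([c*q[0]+s*q[1],-s*q[0]+c*q[1],q[2]],1),"F",np.round(o["contact_force"],1),"w",round(o["grip_width"],1),"ff",round(o["finger_force"],1),"j",o["joint_positions"].round(2))
    print("jog xyz",(R.T@d/80).round(3),"spin",round(-dy/.1,2))
if __name__=="__main__": rel(*[float(eval(a)) for a in sys.argv[1:]])
E
sed -i 's/^print.*//; s/;print.*//' fit.py; sed -i 's/^for k,q.*//' fit.py; python3 rel.py 0 196 82
```

```text
t 2.6 mach [-12.4 219.5 226.2] F [ 0.3 -0.9 -0.5] w 18.0 ff 0.0 j [ 0.07  0.5   1.28  0.    1.37 -1.56]
jog xyz [-0.156 -0.295  1.803] spin 0.01
```

Call:
jog_arm([
  {"xyz": [-0.156,-0.295,0.1],"spin": 0},
  {"xyz": [0,0,0.3],"spin": 0},
  {"xyz": [0,0,0.3],"spin": 0},
  {"xyz": [0,0,0.3],"spin": 0},
  {"xyz": [0,0,0.2],"spin": 0},
  {"xyz": [0,0,0.2],"spin": 0},
  {"xyz": [0,0,0.2],"spin": 0},
  {"xyz": [0,0,0.2],"spin": 0},
  {"xyz": [0,0,0],"spin": 0},
  {"xyz": [0,0,0],"spin": 0},
])

```text
time: 3.85
tool_pos: [611.1, 98.7, 83.1]
tcp_rot: [3.142, 0.001, -3.075]
contact_force: [-0.2, -0.2, 0.6]
grip_width: 18.6
finger_force: 0.0
```

Call:
jog_arm([
  {"xyz": [0,0,0],"spin": 0},
  {"xyz": [0,0,0],"spin": 0},
  {"xyz": [0,0,0],"spin": 0},
  {"xyz": [0,0,0],"spin": 0},
  {"xyz": [0,0,0],"spin": 0},
  {"xyz": [0,0,0],"spin": 0},
  {"xyz": [0,0,0],"spin": 0},
  {"xyz": [0,0,0],"spin": 0},
  {"xyz": [0,0,0],"spin": 0},
  {"xyz": [0,0,0],"spin": 0},
], gripper=0)

```text
time: 5.1
tool_pos: [611.2, 100.4, 83.5]
tcp_rot: [3.139, 0.002, -3.075]
contact_force: [1.3, 6.2, 0.4]
grip_width: 9.1
finger_force: 30.0
```

```bash
python3 rel.py 0 196 81
python3 - <<'E'
import numpy as np
a=np.linspace(0,2.1,22);y=196*np.cos(a);z=196*np.sin(a)
print(np.c_[a,y,z].round(1)[[0,10,20,21]].tolist());print(np.c_[np.diff(y)/80,-np.diff(z)/80].round(3).tolist())
E
```

```text
t 5.1 mach [  0.9 197.7  83.5] F [1.3 6.2 0.4] w 9.1 ff 30.0 j [ 0.04  0.65  1.43  0.    1.06 -1.6 ]
jog xyz [ 0.011 -0.021  0.032] spin 0.02
[[0.0, 196.0, 0.0], [1.0, 105.9, 164.9], [2.0, -81.6, 178.2], [2.1, -98.9, 169.2]]
[[-0.012, -0.245], [-0.037, -0.242], [-0.061, -0.237], [-0.084, -0.23], [-0.107, -0.221], [-0.128, -0.209], [-0.148, -0.195], [-0.167, -0.179], [-0.184, -0.162], [-0.199, -0.142], [-0.212, -0.122], [-0.224, -0.1], [-0.232, -0.077], [-0.239, -0.054], [-0.243, -0.03], [-0.245, -0.005], [-0.244, 0.019], [-0.241, 0.044], [-0.235, 0.067], [-0.228, 0.091], [-0.217, 0.113]]
```

Call:
jog_arm([
  {"xyz": [0,-0.012,-0.245],"spin": 0},
  {"xyz": [0,-0.037,-0.242],"spin": 0},
  {"xyz": [0,-0.06,-0.237],"spin": 0},
  {"xyz": [0,-0.084,-0.23],"spin": 0},
  {"xyz": [0,-0.107,-0.22],"spin": 0},
  {"xyz": [0,-0.128,-0.21],"spin": 0},
  {"xyz": [0,-0.148,-0.195],"spin": 0},
  {"xyz": [0,-0.167,-0.18],"spin": 0},
  {"xyz": [0,-0.184,-0.162],"spin": 0},
  {"xyz": [0,-0.2,-0.142],"spin": 0},
])

```text
time: 6.35
tool_pos: [617.2, 11.8, 251.1]
tcp_rot: [3.137, 0.005, -3.073]
contact_force: [-0.9, 6.6, 5.9]
grip_width: 8.8
finger_force: 30.0
```

```bash
python3 rel.py 0 105.9 246
```

```text
t 6.35 mach [  1.2 108.9 251.1] F [-0.9  6.6  5.9] w 8.8 ff 30.0 j [-0.11  0.5   1.21  0.01  1.43 -1.75]
jog xyz [ 0.016 -0.037  0.063] spin 0.04
```

Call:
jog_arm([
  {"xyz": [0,-0.22,-0.11],"spin": 0},
  {"xyz": [0,-0.224,-0.09],"spin": 0},
  {"xyz": [0,-0.232,-0.07],"spin": 0},
  {"xyz": [0,-0.24,-0.045],"spin": 0},
  {"xyz": [0,-0.243,-0.02],"spin": 0},
  {"xyz": [0,-0.245,0],"spin": 0},
  {"xyz": [0,-0.244,0.025],"spin": 0},
  {"xyz": [0,-0.24,0.05],"spin": 0},
  {"xyz": [0,-0.235,0.07],"spin": 0},
  {"xyz": [0,-0.23,0.09],"spin": 0},
])

```text
time: 7.6
tool_pos: [630.4, -180.6, 258.4]
tcp_rot: [-3.138, 0.006, -3.076]
contact_force: [3.3, -1.1, 1.8]
grip_width: 8.8
finger_force: 30.0
```

```bash
python3 rel.py 0 -99 250.5
```

```text
t 7.6 mach [  2.  -84.1 258.4] F [ 3.3 -1.1  1.8] w 8.8 ff 30.0 j [-0.4   0.57  1.07 -0.    1.5  -2.03]
jog xyz [ 0.025 -0.186  0.099] spin 0.01
```

Call:
jog_arm([
  {"xyz": [0,-0.07,0.035],"spin": 0},
  {"xyz": [0,-0.07,0.035],"spin": 0},
  {"xyz": [0,-0.06,0.03],"spin": 0},
  {"xyz": [0,0,0],"spin": 0},
  {"xyz": [0,0,0],"spin": 0},
  {"xyz": [0,0,0],"spin": 0},
  {"xyz": [0,0,0],"spin": 0},
  {"xyz": [0,0,0],"spin": 0},
  {"xyz": [0,0,0],"spin": 0},
  {"xyz": [0,0,0],"spin": 0},
])

```text
time: 8.85
tool_pos: [631.3, -193.8, 250.8]
tcp_rot: [-3.141, 0.005, -3.074]
contact_force: [0.3, 4.3, 12.0]
grip_width: 8.9
finger_force: 30.0
```

Call:
jog_arm([
  {"xyz": [0,0,0],"spin": 0},
  {"xyz": [0,0,0],"spin": 0},
  {"xyz": [0,0,0],"spin": 0},
  {"xyz": [0,0,0],"spin": 0},
  {"xyz": [0,0,0],"spin": 0},
  {"xyz": [0,0,-0.2],"spin": 0},
  {"xyz": [0,0,-0.3],"spin": 0},
  {"xyz": [0,0,-0.3],"spin": 0},
  {"xyz": [0,0,-0.2],"spin": 0},
  {"xyz": [0,0,0],"spin": 0},
], gripper=30)

```text
time: 10.1
tool_pos: [630.6, -195.3, 329.1]
tcp_rot: [-3.14, 0.003, -3.075]
contact_force: [-1.2, 0.1, -0.5]
grip_width: 27.3
finger_force: 0.0
```

```bash
python3 rel.py -125 60 200 np.pi/2;python3 rel.py -125 51.5 61 np.pi/2
python3 - <<'E'
from h import *
s=bot.capture("scene");t=bot.capture("top")
a=cv2.resize(s[120:330,220:460],(480,420),interpolation=cv2.INTER_CUBIC);b=cv2.resize(t[130:270,260:420],(320,280),interpolation=cv2.INTER_CUBIC)
im=np.zeros((420,800,3),np.uint8);im[:,:480]=a;im[:280,480:]=b;cv2.imwrite("pics/up.png",im)
E
```

```text
t 10.1 mach [  1.2 -98.7 329.1] F [-1.2  0.1 -0.5] w 27.3 ff 0.0 j [-0.42  0.57  0.89  0.    1.68 -2.05]
jog xyz [1.579 1.988 1.607] spin 15.72
t 10.1 mach [  1.2 -98.7 329.1] F [-1.2  0.1 -0.5] w 27.3 ff 0.0 j [-0.42  0.57  0.89  0.    1.68 -2.05]
jog xyz [1.584 1.884 3.344] spin 15.72
```

View pics/up.png

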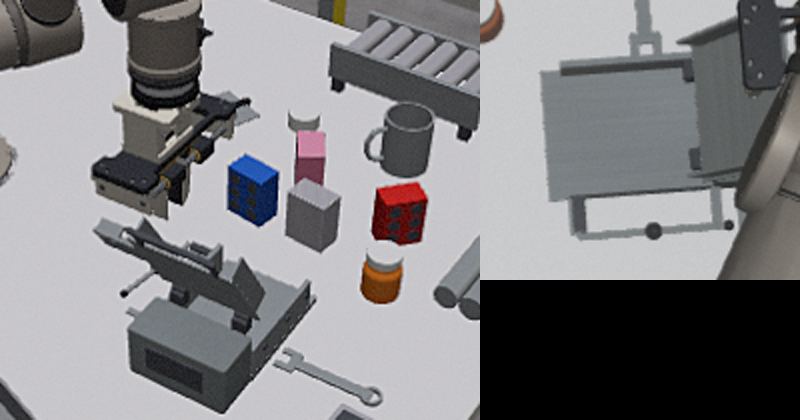

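The hood stays leaning back on its stop, with its edge at about (180,245) in the left crop. The rod knob is visible at (653,231) in the right crop. Next I go to the knob.

Call:
jog_arm([
  {"xyz": [0,0.4,0],"spin": 0},
  {"xyz": [0,0.5,0],"spin": 0},
  {"xyz": [0,0.5,0],"spin": 0},
  {"xyz": [0.39,0.484,0],"spin": 0},
  {"xyz": [0.4,0,0],"spin": 0},
  {"xyz": [0.4,0,0],"spin": 0},
  {"xyz": [0.394,0,0.3],"spin": 0},
  {"xyz": [0,0,0.3],"spin": 0.9},
  {"xyz": [0,0,0.3],"spin": 0.9},
  {"xyz": [0,0,0.3],"spin": 0.9},
], gripper=40)

```text
time: 11.45
tool_pos: [493.0, -52.9, 230.1]
tcp_rot: [3.141, -0.002, 2.935]
contact_force: [-0.1, -0.0, -0.3]
grip_width: 36.9
finger_force: 0.0
```

Call:
jog_arm([
  {"xyz": [0,0,0],"spin": 1},
  {"xyz": [0,0,0],"spin": 1},
  {"xyz": [0,0,0],"spin": 1},
  {"xyz": [0,0,0],"spin": 1},
  {"xyz": [0,0,0],"spin": 1},
  {"xyz": [0,0,0],"spin": 1},
  {"xyz": [0,0,0],"spin": 1},
  {"xyz": [0,0,0],"spin": 1},
  {"xyz": [0,0,0],"spin": 1},
  {"xyz": [0,0,0],"spin": 1},
])

```text
time: 12.7
tool_pos: [493.1, -52.9, 230.7]
tcp_rot: [-3.14, -0.001, 1.934]
contact_force: [-0.2, -1.0, 0.5]
grip_width: 36.6
finger_force: 0.0
```

```bash
python3 rel.py -125 51.5 51 np.pi/2
```

```text
t 12.7 mach [-126.8   52.3  230.7] F [-0.2 -1.   0.5] w 36.6 ff 0.0 j [-0.26  0.29  1.59  0.    1.26 -0.63]
jog xyz [-0.019  0.022  2.246] spin 2.99
```

Call:
jog_arm([
  {"xyz": [0,0,0],"spin": 1},
  {"xyz": [0,0,0],"spin": 1},
  {"xyz": [0,0,0],"spin": 1},
  {"xyz": [0,0.02,0.4],"spin": 0},
  {"xyz": [0,0,0.5],"spin": 0},
  {"xyz": [0,0,0.5],"spin": 0},
  {"xyz": [0,0,0.4],"spin": 0},
  {"xyz": [0,0,0.25],"spin": 0},
  {"xyz": [0,0,0.2],"spin": 0},
  {"xyz": [0,0,0],"spin": 0},
])

```text
time: 13.95
tool_pos: [493.8, -52.5, 50.1]
tcp_rot: [-3.138, -0.001, 1.638]
contact_force: [-0.3, 0.1, -0.4]
grip_width: 36.8
finger_force: 0.0
```

Call:
jog_arm([
  {"xyz": [0,0,0],"spin": 0},
  {"xyz": [0,0,0],"spin": 0},
  {"xyz": [0,0,0],"spin": 0},
  {"xyz": [0,0,0],"spin": 0},
  {"xyz": [0,0,0],"spin": 0},
  {"xyz": [0,0,0],"spin": 0},
  {"xyz": [0,0,0],"spin": 0},
  {"xyz": [0,0,0],"spin": 0},
  {"xyz": [0,0,0],"spin": 0},
  {"xyz": [0,0,0],"spin": 0},
], gripper=0)

```text
time: 15.2
tool_pos: [495.1, -53.1, 51.7]
tcp_rot: [-3.141, 0.0, 1.638]
contact_force: [-3.2, -3.7, 0.0]
grip_width: 17.8
finger_force: 30.0
```

```bash
python3 rel.py -125 51.5 51 np.pi/2
python3 - <<'E'
import numpy as np
a=np.linspace(.187,.82,9);y=-85*np.cos(a);z=85*np.sin(a)
print(np.c_[np.diff(y)/80,-np.diff(z)/80].round(3).tolist())
E
```

```text
t 15.2 mach [-124.8   51.9   51.7] F [-3.2 -3.7  0. ] w 17.8 ff 30.0 j [-0.26  0.51  1.82 -0.    0.81 -0.33]
jog xyz [-0.006 -0.002  0.008] spin 0.02
[[0.019, -0.082], [0.025, -0.08], [0.032, -0.078], [0.038, -0.075], [0.043, -0.072], [0.049, -0.068], [0.054, -0.064], [0.059, -0.06]]
```

Call:
jog_arm([
  {"xyz": [0.019,0,-0.082],"spin": 0},
  {"xyz": [0.025,0,-0.08],"spin": 0},
  {"xyz": [0.032,0,-0.078],"spin": 0},
  {"xyz": [0.038,0,-0.075],"spin": 0},
  {"xyz": [0.043,0,-0.072],"spin": 0},
  {"xyz": [0.049,0,-0.068],"spin": 0},
  {"xyz": [0.054,0,-0.064],"spin": 0},
  {"xyz": [0.059,0,-0.06],"spin": 0},
  {"xyz": [0,0,0],"spin": 0},
  {"xyz": [0,0,0],"spin": 0},
])

```text
time: 16.45
tool_pos: [493.4, -27.2, 98.5]
tcp_rot: [-3.141, -0.0, 1.638]
contact_force: [-5.2, -2.5, 0.6]
grip_width: 17.9
finger_force: 30.0
```

```bash
python3 rel.py -125 135-85*np.cos\(.82\) 35+85*np.sin\(.82\) np.pi/2;python3 rel.py -125 135-170*np.cos\(.82\) 35+170*np.sin\(.82\) np.pi/2
```

```text
t 16.45 mach [-124.9   77.9   98.5] F [-5.2 -2.5  0.6] w 17.9 ff 30.0 j [-0.21  0.43  1.78 -0.    0.93 -0.28]
jog xyz [-0.011 -0.002  0.017] spin 0.03
t 16.45 mach [-124.9   77.9   98.5] F [-5.2 -2.5  0.6] w 17.9 ff 30.0 j [-0.21  0.43  1.78 -0.    0.93 -0.28]
jog xyz [-0.736 -0.004 -0.76 ] spin 0.03
```

Call:
jog_arm([
  {"xyz": [0,0,0],"spin": 0},
  {"xyz": [0,0,0],"spin": 0},
  {"xyz": [0,0,0],"spin": 0},
  {"xyz": [0,0,-0.3],"spin": 0},
  {"xyz": [0,0,-0.4],"spin": 0},
  {"xyz": [0,0,-0.5],"spin": 0},
  {"xyz": [-0.34,0,0],"spin": 0},
  {"xyz": [-0.4,0,0],"spin": 0},
  {"xyz": [0,0,0.24],"spin": 0},
  {"xyz": [0,0,0.2],"spin": 0},
], gripper=40)

```text
time: 17.7
tool_pos: [497.9, -86.9, 158.5]
tcp_rot: [3.141, -0.0, 1.637]
contact_force: [-0.2, 0.5, -0.2]
grip_width: 36.4
finger_force: 0.0
```

```bash
python3 rel.py -125 135-170*np.cos\(.82\) 35+170*np.sin\(.82\) np.pi/2
python3 - <<'E'
from h import *
s=bot.capture("scene")
cv2.imwrite("pics/tip.png",cv2.resize(s[150:300,230:430],(800,600),interpolation=cv2.INTER_CUBIC))
E
```

```text
t 17.7 mach [-124.2   18.   158.5] F [-0.2  0.5 -0.2] w 36.4 ff 0.0 j [-0.32  0.37  1.68  0.    1.09 -0.39]
jog xyz [ 0.013 -0.01  -0.01 ] spin 0.01
```

View pics/tip.png

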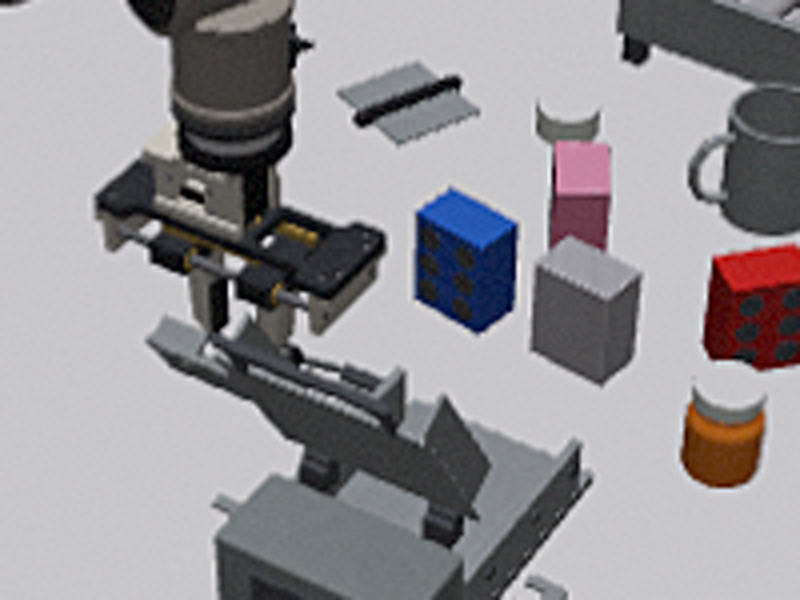

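The gripper fingers are down at crop (210,310) and (285,330), beside the leaning hood. The rod tip is hidden between them behind the hood, so I'll close and check the width.

Call:
jog_arm([
  {"xyz": [0,0,0],"spin": 0},
  {"xyz": [0,0,0],"spin": 0},
  {"xyz": [0,0,0],"spin": 0},
  {"xyz": [0,0,0],"spin": 0},
  {"xyz": [0,0,0],"spin": 0},
  {"xyz": [0,0,0],"spin": 0},
  {"xyz": [0,0,0],"spin": 0},
  {"xyz": [0,0,0],"spin": 0},
  {"xyz": [0,0,0],"spin": 0},
  {"xyz": [0,0,0],"spin": 0},
], gripper=0)

```text
time: 19.0
tool_pos: [497.6, -86.9, 159.0]
tcp_rot: [-3.142, 0.001, 1.638]
contact_force: [-2.7, -4.2, 3.5]
grip_width: 8.7
finger_force: 30.0
```

```bash
python3 rel.py -125 135-170*np.cos\(1.03\) 35+170*np.sin\(1.03\) np.pi/2
python3 - <<'E'
from fit import *
for a in(.75,.82,.87):print(a,proj("scene",M(p,rod(a,170))).round(1),proj("scene",M(p,rod(a,85))).round(1))
E
```

```text
t 19.0 mach [-124.5   18.   159. ] F [-2.7 -4.2  3.5] w 8.7 ff 30.0 j [-0.32  0.37  1.68 -0.    1.09 -0.39]
jog xyz [ 0.368 -0.005 -0.272] spin 0.02
0.75 [289. 235.] [302.  238.6]
0.82 [290.6 231. ] [302.8 236.7]
0.87 [291.9 228.2] [303.4 235.3]
```

Call:
jog_arm([
  {"xyz": [0.053,0,-0.053],"spin": 0},
  {"xyz": [0.055,0,-0.048],"spin": 0},
  {"xyz": [0.055,0,-0.045],"spin": 0},
  {"xyz": [0.055,0,-0.042],"spin": 0},
  {"xyz": [0.056,0,-0.04],"spin": 0},
  {"xyz": [0.058,0,-0.038],"spin": 0},
  {"xyz": [0.058,0,-0.034],"spin": 0},
  {"xyz": [0,0,0],"spin": 0},
  {"xyz": [0,0,0],"spin": 0},
  {"xyz": [0,0,0],"spin": 0},
])

```text
time: 20.25
tool_pos: [495.8, -57.1, 184.3]
tcp_rot: [3.14, 0.004, 1.638]
contact_force: [-6.3, -8.2, 12.0]
grip_width: 8.5
finger_force: 30.0
```

Call:
jog_arm([
  {"xyz": [0,0,0],"spin": 0},
  {"xyz": [0,0,0],"spin": 0},
  {"xyz": [0,0,0],"spin": 0},
  {"xyz": [0,0,-0.3],"spin": 0},
  {"xyz": [0,0,-0.4],"spin": 0},
  {"xyz": [0,0,-0.5],"spin": 0},
  {"xyz": [0,0,-0.5],"spin": -1},
  {"xyz": [0,0,-0.2],"spin": -1},
  {"xyz": [0,0,0],"spin": -1},
  {"xyz": [0,0,0],"spin": -1},
], gripper=40)

```text
time: 21.5
tool_pos: [495.7, -55.1, 334.8]
tcp_rot: [3.141, -0.0, 2.041]
contact_force: [0.9, 0.9, -0.4]
grip_width: 36.9
finger_force: 0.0
```

```bash
python3 rel.py 0 -97 330
python3 - <<'E'
from fit import *
s=bot.capture("scene");t=bot.capture("top")
for a in(.97,1.03,1.08):
  for r in(170,85):print(a,r,"scene crop",((proj("scene",M(p,rod(a,r)))-[265,165])*4).round(0),"top crop",((proj("top",M(p,rod(a,r)))-[300,200])*4).round(0)+[400,0])
a=s[165:315,265:365];b=t[200:300,300:400]
im=np.zeros((600,800,3),np.uint8);im[:,:400]=cv2.resize(a,(400,600),interpolation=cv2.INTER_CUBIC);im[:400,400:]=cv2.resize(b,(400,400),interpolation=cv2.INTER_CUBIC);cv2.imwrite("pics/rod.png",im)
E
```

```text
t 21.5 mach [-124.3   49.9  334.8] F [ 0.9  0.9 -0.4] w 36.9 ff 0.0 j [-0.26  0.23  1.38  0.    1.53 -0.74]
jog xyz [-2.301  0.702  0.06 ] spin -11.65
0.97 170 scene crop [118. 231.] top crop [624. 168.]
0.97 85 scene crop [159. 271.] top crop [526. 180.]
1.03 170 scene crop [125. 218.] top crop [608. 168.]
1.03 85 scene crop [162. 265.] top crop [518. 181.]
1.08 170 scene crop [131. 207.] top crop [594. 169.]
1.08 85 scene crop [165. 260.] top crop [512. 181.]
```

View pics/rod.png

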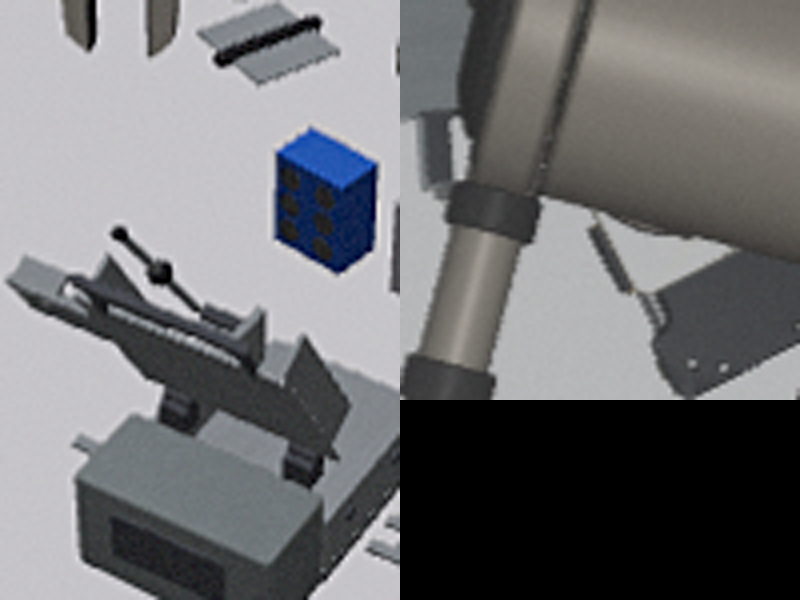

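The tip at crop (120,233) and knob at (160,271) put the rod at about 0.97 rad, the edge of the allowed range. I'll nudge the tip towards the front by about 11 mm with closed fingers.

Call:
jog_arm([
  {"xyz": [0,0,0],"spin": 1},
  {"xyz": [0,0,0],"spin": 1},
  {"xyz": [0,0,0],"spin": 1},
  {"xyz": [0,0,0],"spin": 1},
  {"xyz": [-0.44,0,0],"spin": 0},
  {"xyz": [0,0,0.5],"spin": 0},
  {"xyz": [0,0,0.5],"spin": 0},
  {"xyz": [0,0,0.5],"spin": 0},
  {"xyz": [0,0,0.4],"spin": 0},
  {"xyz": [0,0,0],"spin": 0},
], gripper=0)

```text
time: 22.85
tool_pos: [496.6, -89.9, 180.8]
tcp_rot: [-3.137, -0.002, 1.636]
contact_force: [-0.4, -0.3, 0.3]
grip_width: 0.5
finger_force: 0.0
```

```bash
python3 rel.py -125 34 184 np.pi/2
```

```text
t 22.85 mach [-125.7   15.1  180.8] F [-0.4 -0.3  0.3] w 0.5 ff 0.0 j [-0.33  0.35  1.65  0.    1.15 -0.4 ]
jog xyz [ 0.236  0.009 -0.039] spin 0.01
```

Call:
jog_arm([
  {"xyz": [0.05,0,-0.01],"spin": 0},
  {"xyz": [0.05,0,-0.01],"spin": 0},
  {"xyz": [0.05,0,-0.01],"spin": 0},
  {"xyz": [0.05,0,-0.01],"spin": 0},
  {"xyz": [0.04,0,0],"spin": 0},
  {"xyz": [0,0,0],"spin": 0},
  {"xyz": [0,0,0],"spin": 0},
  {"xyz": [-0.2,0,0],"spin": 0},
  {"xyz": [-0.1,0,-0.4],"spin": 0},
  {"xyz": [0,0,-0.6],"spin": 0},
])

```text
time: 24.1
tool_pos: [497.6, -96.7, 265.7]
tcp_rot: [-3.138, -0.001, 1.636]
contact_force: [1.0, -0.5, 0.0]
grip_width: 0.5
finger_force: 0.0
```

Call:
jog_arm([
  {"xyz": [0,0,-0.6],"spin": -1},
  {"xyz": [0,0,-0.3],"spin": -1},
  {"xyz": [0,0,0],"spin": -1},
  {"xyz": [0,0,0],"spin": -1},
  {"xyz": [0,0,0],"spin": -1},
  {"xyz": [0,0,0],"spin": -1},
  {"xyz": [0,0,0],"spin": -1},
  {"xyz": [0,0,0],"spin": -1},
  {"xyz": [0,0,0],"spin": -1},
  {"xyz": [0,0,0],"spin": -1},
], gripper=30)

```text
time: 25.35
tool_pos: [498.3, -96.4, 337.9]
tcp_rot: [-3.142, -0.0, 2.64]
contact_force: [1.2, 0.3, 0.8]
grip_width: 27.8
finger_force: 0.0
```

```bash
python3 rel.py 1.2 -98 330
cat > rodang.py <<'E'
from fit import *
s=bot.capture("scene")
# darkest blob near predicted tip / knob
g=s.max(2)
for r,w in((170,9),(85,11)):
    P=np.array([proj("scene",M(p,rod(a,r))) for a in np.linspace(.85,1.2,36)])
    m=np.zeros_like(g);cv2.polylines(m,[P.round().astype(int)],False,255,5)
    k=(g<48)&(m>0);v,u=np.nonzero(k);c=np.array([u.mean(),v.mean()]) if len(u) else np.zeros(2)
    i=np.argmin(np.linalg.norm(P-c,axis=1));print(r,len(u),c.round(1),"ang",.85+.01*i)
E
python3 rodang.py
```

```text
t 25.35 mach [-124.5    8.5  337.9] F [1.2 0.3 0.8] w 27.8 ff 0.0 j [-0.34  0.25  1.35 -0.    1.54 -1.41]
jog xyz [-2.04  -0.282  0.099] spin -5.66
170 11 [296.5 220.4] ang 1.02
85 23 [305.8 231.2] ang 1.04
```

Call:
jog_arm([
  {"xyz": [0,0,0],"spin": -1},
  {"xyz": [0,0,0],"spin": -1},
  {"xyz": [0,0,0],"spin": -1},
  {"xyz": [0,0,0],"spin": -1},
  {"xyz": [0,0,0],"spin": -1},
  {"xyz": [0,0,0],"spin": -0.66},
  {"xyz": [-0.4,-0.3,0],"spin": 0},
  {"xyz": [-0.4,-0.35,0],"spin": 0},
  {"xyz": [-0.4,-0.35,0],"spin": 0},
  {"xyz": [-0.37,-0.33,0],"spin": 0},
])

```text
time: 26.65
tool_pos: [631.1, -195.7, 337.7]
tcp_rot: [3.141, -0.0, -3.082]
contact_force: [0.8, 0.0, -0.6]
grip_width: 27.2
finger_force: 0.0
```

```bash
python3 rel.py 1.2 -98 250
```

```text
t 26.65 mach [  1.7 -99.1 337.7] F [ 0.8  0.  -0.6] w 27.2 ff 0.0 j [-0.42  0.57  0.86  0.    1.71 -2.05]
jog xyz [0.006 0.014 1.096] spin -0.05
```

Call:
jog_arm([
  {"xyz": [0,0.014,0.3],"spin": 0},
  {"xyz": [0,0,0.4],"spin": 0},
  {"xyz": [0,0,0.25],"spin": 0},
  {"xyz": [0,0,0.15],"spin": 0},
  {"xyz": [0,0,0],"spin": 0},
  {"xyz": [0,0,0],"spin": 0},
  {"xyz": [0,0,0],"spin": 0},
  {"xyz": [0,0,0],"spin": 0},
  {"xyz": [0,0,0],"spin": 0},
  {"xyz": [0,0,0],"spin": 0},
])

```text
time: 27.9
tool_pos: [630.2, -192.6, 250.1]
tcp_rot: [3.142, 0.0, -3.079]
contact_force: [0.7, -0.4, -0.7]
grip_width: 27.5
finger_force: 0.0
```

Call:
jog_arm([
  {"xyz": [0,0,0],"spin": 0},
  {"xyz": [0,0,0],"spin": 0},
  {"xyz": [0,0,0],"spin": 0},
  {"xyz": [0,0,0],"spin": 0},
  {"xyz": [0,0,0],"spin": 0},
  {"xyz": [0,0,0],"spin": 0},
  {"xyz": [0,0,0],"spin": 0},
  {"xyz": [0,0,0],"spin": 0},
  {"xyz": [0,0,0],"spin": 0},
  {"xyz": [0,0,0],"spin": 0},
], gripper=0)

```text
time: 29.15
tool_pos: [630.2, -192.7, 250.2]
tcp_rot: [-3.141, 0.0, -3.079]
contact_force: [0.1, -4.2, 2.8]
grip_width: 8.9
finger_force: 30.0
```

```bash
python3 rel.py 0 -98 250;python3 - <<'E'
import numpy as np
a=np.linspace(2.1,1.2,11);y=196*np.cos(a);z=196*np.sin(a)
print(np.c_[np.diff(y)/80,-np.diff(z)/80].round(3).tolist())
E
```

```text
t 29.15 mach [  0.9 -96.1 250.2] F [ 0.1 -4.2  2.8] w 8.9 ff 30.0 j [-0.41  0.59  1.06 -0.    1.49 -2.05]
jog xyz [ 0.012 -0.023  0.003] spin -0.02
[[0.195, -0.103], [0.204, -0.085], [0.21, -0.066], [0.215, -0.047], [0.219, -0.027], [0.22, -0.008], [0.22, 0.012], [0.218, 0.032], [0.214, 0.051], [0.209, 0.071]]
```

Call:
jog_arm([
  {"xyz": [0,0.195,-0.103],"spin": 0},
  {"xyz": [0,0.204,-0.085],"spin": 0},
  {"xyz": [0,0.21,-0.066],"spin": 0},
  {"xyz": [0,0.215,-0.047],"spin": 0},
  {"xyz": [0,0.219,-0.027],"spin": 0},
  {"xyz": [0,0.22,-0.008],"spin": 0},
  {"xyz": [0,0.22,0.012],"spin": 0},
  {"xyz": [0,0.218,0.032],"spin": 0},
  {"xyz": [0,0.2,0.05],"spin": 0},
  {"xyz": [0,0.14,0.045],"spin": 0},
])

```text
time: 30.4
tool_pos: [619.7, -28.3, 265.3]
tcp_rot: [3.141, -0.001, -3.079]
contact_force: [-1.0, -0.3, -1.3]
grip_width: 9.0
finger_force: 30.0
```

```bash
python3 rel.py 0 196*np.cos\(1.15\) 81+196*np.sin\(1.15\); python3 rel.py 0 196*np.cos\(1.10\) 81+196*np.sin\(1.10\); python3 rodang.py
```

```text
t 30.4 mach [  1.2  68.6 265.3] F [-1.  -0.3 -1.3] w 9.0 ff 30.0 j [-0.17  0.5   1.17  0.    1.47 -1.8 ]
jog xyz [0.015 0.143 0.068] spin -0.02
t 30.4 mach [  1.2  68.6 265.3] F [-1.  -0.3 -1.3] w 9.0 ff 30.0 j [-0.17  0.5   1.17  0.    1.47 -1.8 ]
jog xyz [0.015 0.253 0.121] spin -0.02
170 0 [0. 0.] ang 1.2
85 0 [0. 0.] ang 1.2
```

Call:
jog_arm([
  {"xyz": [0,0.03,0.012],"spin": 0},
  {"xyz": [0,0.03,0.013],"spin": 0},
  {"xyz": [0,0.03,0.013],"spin": 0},
  {"xyz": [0,0.03,0.013],"spin": 0},
  {"xyz": [0,0.03,0.014],"spin": 0},
  {"xyz": [0,0.02,0.01],"spin": 0},
  {"xyz": [0,0.02,0.01],"spin": 0},
  {"xyz": [0,0.01,0.005],"spin": 0},
  {"xyz": [0,0,0],"spin": 0},
  {"xyz": [0,0,0],"spin": 0},
])

```text
time: 31.7
tool_pos: [618.9, -13.2, 258.8]
tcp_rot: [3.141, -0.0, -3.079]
contact_force: [-4.2, 2.4, 4.8]
grip_width: 8.9
finger_force: 30.0
```

```bash
python3 rel.py 0 196*np.cos\(1.10\) 81+196*np.sin\(1.10\)
```

```text
t 31.7 mach [  1.3  83.7 258.8] F [-4.2  2.4  4.8] w 8.9 ff 30.0 j [-0.15  0.5   1.19  0.    1.45 -1.78]
jog xyz [0.016 0.065 0.039] spin -0.02
```

Call:
jog_arm([
  {"xyz": [0,0,0],"spin": 0},
  {"xyz": [0,0,0],"spin": 0},
  {"xyz": [0,0,0],"spin": 0},
  {"xyz": [0,0,0],"spin": 0},
  {"xyz": [0,0.03,0],"spin": 0},
  {"xyz": [0,0.03,0],"spin": 0},
  {"xyz": [0,0.03,0],"spin": 0},
  {"xyz": [0,0,0],"spin": 0},
  {"xyz": [0,0,0],"spin": 0},
  {"xyz": [0,0,0],"spin": 0},
], gripper=20)

```text
time: 32.95
tool_pos: [618.5, -6.6, 258.6]
tcp_rot: [3.142, 0.0, -3.08]
contact_force: [-0.2, 0.4, 0.5]
grip_width: 18.0
finger_force: 0.0
```

```bash
python3 rel.py 0 196*np.cos\(1.10\) 81+196*np.sin\(1.10\)
python3 - <<'E'
from h import *
s=bot.capture("scene")
cv2.imwrite("pics/prop.png",cv2.resize(s[150:300,250:400],(600,600),interpolation=cv2.INTER_CUBIC))
E
```

```text
t 32.95 mach [  1.4  90.4 258.6] F [-0.2  0.4  0.5] w 18.0 ff 0.0 j [-0.13  0.5   1.19  0.    1.45 -1.77]
jog xyz [ 0.017 -0.019  0.037] spin -0.03
```

View pics/prop.png

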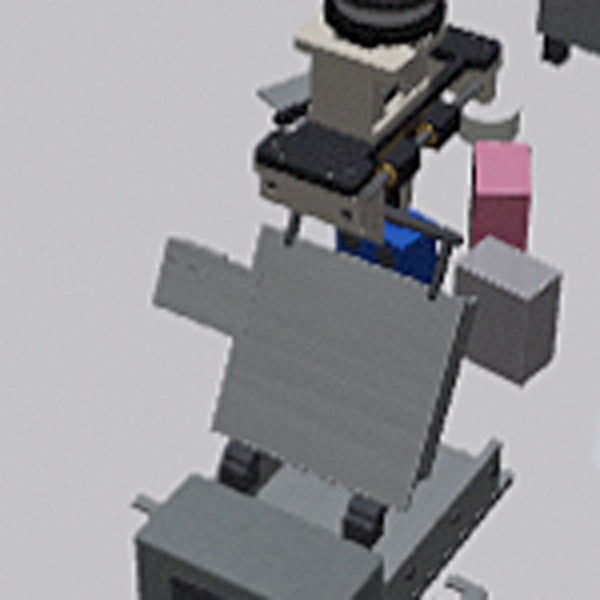

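The hood rests by itself at about (340,370) in the crop, open at roughly 1.1 rad. The fingers are loose around the bar and read no force, so I'll release upward.

Call:
jog_arm([
  {"xyz": [0,0,0],"spin": 0},
  {"xyz": [0,0,0],"spin": 0},
  {"xyz": [0,0,-0.2],"spin": 0},
  {"xyz": [0,0,-0.3],"spin": 0},
  {"xyz": [0,0,-0.3],"spin": 0},
  {"xyz": [0,0.4,-0.2],"spin": 0},
  {"xyz": [0,0.6,0],"spin": 0},
  {"xyz": [0,0.6,0],"spin": 0},
  {"xyz": [0,0.6,0],"spin": 0.5},
  {"xyz": [0,0.3,0],"spin": 1},
], gripper=40)

```text
time: 34.25
tool_pos: [606.7, 195.7, 338.7]
tcp_rot: [3.141, -0.0, 3.053]
contact_force: [0.5, -0.5, -0.4]
grip_width: 36.5
finger_force: 0.0
```

Call:
jog_arm([
  {"xyz": [0,0,0],"spin": 1},
  {"xyz": [0,0,0],"spin": 1},
  {"xyz": [0,0,0],"spin": 1},
  {"xyz": [0,0,0],"spin": 1},
  {"xyz": [0,0,0],"spin": 1},
  {"xyz": [0,0,0],"spin": 1},
  {"xyz": [0,0,0],"spin": 1},
  {"xyz": [0,0,0],"spin": 1},
  {"xyz": [0,0,0],"spin": 1},
  {"xyz": [0,0,0],"spin": 1},
], gripper=88)

```text
time: 35.5
tool_pos: [607.3, 193.2, 338.6]
tcp_rot: [-3.142, -0.0, 2.05]
contact_force: [-0.4, -0.1, -0.0]
grip_width: 80.7
finger_force: 0.0
```

```bash
cat > die.py <<'E'
from h import *
o=bot.get_obs();R=Ro.from_euler("xyz",o["tcp_rot"]).as_matrix()
dy=-.091+np.pi/2-o["tcp_rot"][2]
R2=Ro.from_euler("xyz",[np.pi,0,-.091+np.pi/2]).as_matrix()
d=np.array([604.4,196.5,36])-o["tool_pos"]
print(o["tool_pos"],o["joint_positions"].round(2),"spin",-dy/.1,"jog after spin",(R2.T@d/80).round(3),"now",(R.T@d/80).round(3))
E
python3 die.py
python3 - <<'E'
from fit import *
s=bot.capture("scene")
# hood top edge corners predicted for angles
for a in(1.0,1.05,1.1,1.15):
    print(a,[((proj("scene",M(p,(x,r*np.cos(a),100+r*np.sin(a))))-[250,150])*4+1.5).round(0).tolist() for x,r in((-60,196),(60,196),(-78,160),(78,160))])
cv2.imwrite("pics/prop2.png",cv2.resize(s[150:300,250:400],(600,600),interpolation=cv2.INTER_CUBIC))
E
```

```text
[607.2889456  193.1545254  338.59761638] [ 0.19  0.52  0.95  0.    1.68 -0.29] spin 5.7068323582434095 jog after spin [ 0.038 -0.04   3.782] now [ 0.053 -0.013  3.782]
1.0 [[312.0, 180.0], [468.0, 238.0], [274.0, 222.0], [475.0, 299.0]]
1.05 [[305.0, 180.0], [462.0, 239.0], [269.0, 222.0], [471.0, 300.0]]
1.1 [[299.0, 181.0], [456.0, 240.0], [263.0, 223.0], [466.0, 301.0]]
1.15 [[291.0, 182.0], [450.0, 242.0], [257.0, 224.0], [461.0, 303.0]]
```

View pics/prop2.png

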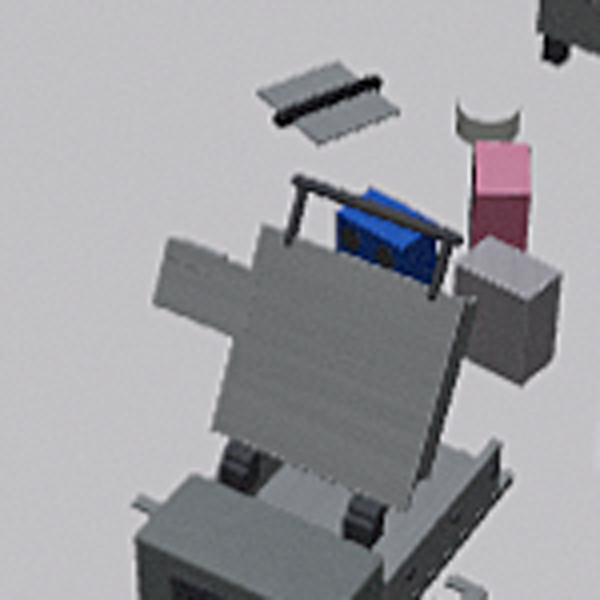

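The bar ends at crop (298,180) and (459,240) match about 1.09 rad, so the hood is propped on its own with the tip home. Next is the block.

Call:
jog_arm([
  {"xyz": [0,0,0],"spin": 1},
  {"xyz": [0,0,0],"spin": 1},
  {"xyz": [0,0,0.3],"spin": 1},
  {"xyz": [0,0,0.4],"spin": 1},
  {"xyz": [0,0,0.4],"spin": 1},
  {"xyz": [0,0,0.4],"spin": 0.7},
  {"xyz": [0.04,-0.04,0.4],"spin": 0},
  {"xyz": [0,0,0.3],"spin": 0},
  {"xyz": [0,0,0],"spin": 0},
  {"xyz": [0,0,0],"spin": 0},
])

```text
time: 36.8
tool_pos: [605.1, 196.8, 163.9]
tcp_rot: [3.14, -0.001, 1.484]
contact_force: [-0.6, -0.2, 0.3]
grip_width: 80.8
finger_force: 0.0
```

```bash
python3 die.py
```

```text
[605.06662079 196.76047243 163.89853207] [0.19 0.6  1.29 0.   1.26 0.28] spin 0.04578384639529309 jog after spin [-0.004 -0.008  1.599] now [-0.005 -0.011  1.599]
```

Call:
jog_arm([
  {"xyz": [0,-0.008,0.3],"spin": 0},
  {"xyz": [0,0,0.3],"spin": 0},
  {"xyz": [0,0,0.2],"spin": 0},
  {"xyz": [0,0,0.2],"spin": 0},
  {"xyz": [0,0,0.2],"spin": 0},
  {"xyz": [0,0,0.2],"spin": 0},
  {"xyz": [0,0,0.1],"spin": 0},
  {"xyz": [0,0,0.11],"spin": 0},
  {"xyz": [0,0,0],"spin": 0},
  {"xyz": [0,0,0],"spin": 0},
])

```text
time: 38.05
tool_pos: [604.1, 196.8, 34.3]
tcp_rot: [3.141, -0.0, 1.484]
contact_force: [-0.3, -0.0, -0.3]
grip_width: 80.7
finger_force: 0.0
```

Call:
jog_arm([
  {"xyz": [0,0,0],"spin": 0},
  {"xyz": [0,0,0],"spin": 0},
  {"xyz": [0,0,0],"spin": 0},
  {"xyz": [0,0,0],"spin": 0},
  {"xyz": [0,0,0],"spin": 0},
  {"xyz": [0,0,0],"spin": 0},
  {"xyz": [0,0,0],"spin": 0},
  {"xyz": [0,0,0],"spin": 0},
  {"xyz": [0,0,0],"spin": 0},
  {"xyz": [0,0,0],"spin": 0},
], gripper=0)

```text
time: 39.3
tool_pos: [604.2, 196.8, 34.4]
tcp_rot: [3.14, -0.0, 1.484]
contact_force: [0.9, 0.3, 5.7]
grip_width: 70.1
finger_force: 30.0
```

```bash
python3 die.py; python3 rel.py 0 193 35 np.pi/2
```

```text
[604.20721253 196.77065612  34.37286892] [0.19 0.73 1.42 0.   0.99 0.28] spin 0.039478202760434566 jog after spin [-0.003  0.003 -0.02 ] now [-0.003  0.003 -0.02 ]
t 39.3 mach [2.000e-01 2.942e+02 3.440e+01] F [0.9 0.3 5.7] w 70.1 ff 30.0 j [0.19 0.73 1.42 0.   0.99 0.28]
jog xyz [-1.251  0.189 -0.008] spin -1.52
```

Call:
jog_arm([
  {"xyz": [0,0,-0.04],"spin": 0},
  {"xyz": [0,0,0],"spin": -0.5},
  {"xyz": [0,0,0],"spin": -0.5},
  {"xyz": [0,0,0],"spin": -0.52},
  {"xyz": [-0.25,0,0],"spin": 0},
  {"xyz": [-0.3,0,0],"spin": 0},
  {"xyz": [-0.3,0,0],"spin": 0},
  {"xyz": [-0.2,0,0],"spin": 0},
  {"xyz": [-0.1,0,0],"spin": 0},
  {"xyz": [0,0,0],"spin": 0},
])

```text
time: 40.55
tool_pos: [609.6, 104.5, 36.8]
tcp_rot: [-3.141, -0.0, 1.635]
contact_force: [-0.5, 0.0, -7.3]
grip_width: 69.9
finger_force: 30.0
```

```bash
python3 rel.py 0 193 35 np.pi/2
```

```text
t 40.55 mach [ -0.4 201.9  36.8] F [-0.5  0.  -7.3] w 69.9 ff 30.0 j [ 0.05  0.7   1.47  0.    0.97 -0.02]
jog xyz [-0.111  0.005  0.023] spin -0.01
```

Call:
jog_arm([
  {"xyz": [0,0,0.03],"spin": 0},
  {"xyz": [-0.02,0,0],"spin": 0},
  {"xyz": [-0.02,0,0],"spin": 0},
  {"xyz": [-0.02,0,0],"spin": 0},
  {"xyz": [-0.02,0,0],"spin": 0},
  {"xyz": [-0.02,0,0],"spin": 0},
  {"xyz": [-0.01,0,0],"spin": 0},
  {"xyz": [-0.01,0,0],"spin": 0},
  {"xyz": [0,0,0],"spin": 0},
  {"xyz": [0,0,0],"spin": 0},
])

```text
time: 41.8
tool_pos: [610.4, 95.4, 34.7]
tcp_rot: [3.142, -0.0, 1.636]
contact_force: [-0.3, -0.4, -5.9]
grip_width: 69.7
finger_force: 30.0
```

```bash
python3 rel.py 0 193 35 np.pi/2
```

```text
t 41.8 mach [ -0.2 192.7  34.7] F [-0.3 -0.4 -5.9] w 69.7 ff 30.0 j [ 0.03  0.71  1.47  0.    0.96 -0.03]
jog xyz [ 0.004  0.003 -0.004] spin 0.0
```

Call:
jog_arm([
  {"xyz": [0,0,0.012],"spin": 0},
  {"xyz": [-0.01,0,0],"spin": 0},
  {"xyz": [-0.01,0,0],"spin": 0},
  {"xyz": [-0.01,0,0],"spin": 0},
  {"xyz": [-0.01,0,0],"spin": 0},
  {"xyz": [-0.01,0,0],"spin": 0},
  {"xyz": [0,0,0],"spin": 0},
  {"xyz": [0,0,0],"spin": 0},
  {"xyz": [0,0,0],"spin": 0},
  {"xyz": [0,0,0],"spin": 0},
])

```text
time: 43.05
tool_pos: [610.7, 94.3, 34.5]
tcp_rot: [3.14, -0.004, 1.635]
contact_force: [-2.4, 12.3, 2.3]
grip_width: 69.9
finger_force: 29.9
```

```bash
python3 rel.py 0 193 35 np.pi/2
```

```text
t 43.05 mach [1.000e-01 1.916e+02 3.450e+01] F [-2.4 12.3  2.3] w 69.9 ff 29.9 j [ 0.03  0.71  1.48  0.01  0.96 -0.04]
jog xyz [ 0.017 -0.001 -0.006] spin -0.0
```

Run:
```python
import numpy as np
a=np.radians(np.linspace(0,66,13));y=22.5*np.cos(a)-41.5*np.sin(a);z=22.5*np.sin(a)+41.5*np.cos(a)
print(np.c_[np.diff(y)/80,-np.diff(z)/80].round(3).tolist(), y[-1],z[-1],y[6],z[6])
```

```text
[[-0.051, -0.025], [-0.053, -0.02], [-0.055, -0.014], [-0.056, -0.009], [-0.057, -0.004], [-0.057, 0.002], [-0.056, 0.007], [-0.055, 0.013], [-0.054, 0.018], [-0.052, 0.023], [-0.049, 0.028], [-0.047, 0.032]] -28.760562022962432 37.43434348460423 -3.732432174351583 47.05920685757321
```

Call:
jog_arm([
  {"xyz": [-0.051,0,-0.025],"spin": 0},
  {"xyz": [-0.053,0,-0.02],"spin": 0},
  {"xyz": [-0.055,0,-0.014],"spin": 0},
  {"xyz": [-0.056,0,-0.009],"spin": 0},
  {"xyz": [-0.057,0,-0.004],"spin": 0},
  {"xyz": [-0.057,0,0.002],"spin": 0},
  {"xyz": [0,0,0],"spin": 0},
  {"xyz": [0,0,0],"spin": 0},
  {"xyz": [0,0,0],"spin": 0},
  {"xyz": [0,0,0],"spin": 0},
])

```text
time: 44.3
tool_pos: [612.6, 67.0, 38.9]
tcp_rot: [3.141, -0.003, 1.636]
contact_force: [1.1, 7.8, -6.5]
grip_width: 69.8
finger_force: 30.0
```

```bash
python3 rel.py 0 169-28.8 12+37.4-19 np.pi/2
```

```text
t 44.3 mach [  0.2 164.2  38.9] F [ 1.1  7.8 -6.5] w 69.8 ff 30.0 j [-0.02  0.7   1.48  0.    0.97 -0.08]
jog xyz [-0.301 -0.002  0.105] spin 0.0
```

Call:
jog_arm([
  {"xyz": [-0.056,0,0.007],"spin": 0},
  {"xyz": [-0.055,0,0.013],"spin": 0},
  {"xyz": [-0.054,0,0.018],"spin": 0},
  {"xyz": [-0.052,0,0.02],"spin": 0},
  {"xyz": [-0.049,0,0.024],"spin": 0},
  {"xyz": [-0.03,0,0.02],"spin": 0},
  {"xyz": [0,0,0],"spin": 0},
  {"xyz": [0,0,0],"spin": 0},
  {"xyz": [0,0,0],"spin": 0},
  {"xyz": [0,0,0],"spin": 0},
])

```text
time: 45.55
tool_pos: [614.3, 42.4, 31.7]
tcp_rot: [3.14, -0.001, 1.636]
contact_force: [-1.6, 4.6, 0.5]
grip_width: 70.0
finger_force: 30.0
```

```bash
python3 rel.py 0 169-28.8 12+37.4-19 np.pi/2
python3 - <<'E'
from h import *
s=bot.capture("scene")
cv2.imwrite("pics/tilt.png",cv2.resize(s[170:300,300:420],(553,600),interpolation=cv2.INTER_CUBIC))
E
```

```text
t 45.55 mach [  0.3 139.5  31.7] F [-1.6  4.6  0.5] w 70.0 ff 30.0 j [-0.06  0.71  1.48  0.    0.95 -0.12]
jog xyz [ 0.009 -0.004  0.017] spin 0.0
```

View pics/tilt.png

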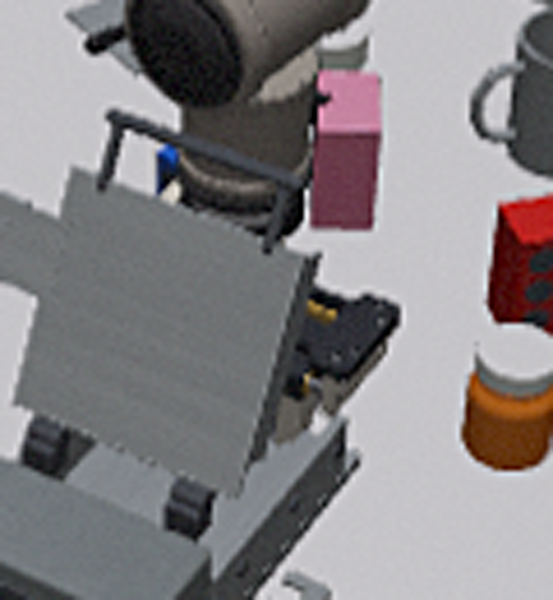

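The block is tilted behind the propped hood, which hasn't moved (bar ends at crop (115,115) and (300,182), same place as before). I'll release the block to settle flat, then back out to the front.

Call:
jog_arm([
  {"xyz": [0,0,0],"spin": 0},
  {"xyz": [0,0,0],"spin": 0},
  {"xyz": [0,0,0],"spin": 0},
  {"xyz": [0,0,0],"spin": 0},
  {"xyz": [0,0,0],"spin": 0},
  {"xyz": [0,0,0],"spin": 0},
  {"xyz": [0,0,0],"spin": 0},
  {"xyz": [0,0,0],"spin": 0},
  {"xyz": [0,0,0],"spin": 0},
  {"xyz": [0,0,0],"spin": 0},
], gripper=88)

```text
time: 46.85
tool_pos: [613.9, 41.5, 31.1]
tcp_rot: [3.142, -0.0, 1.636]
contact_force: [0.5, 0.3, -0.3]
grip_width: 80.8
finger_force: 0.0
```

Call:
jog_arm([
  {"xyz": [0.15,0,0],"spin": 0},
  {"xyz": [0.2,0,-0.1],"spin": 0},
  {"xyz": [0.2,0,-0.2],"spin": 0},
  {"xyz": [0.1,0,-0.4],"spin": 0},
  {"xyz": [0.1,0,-0.5],"spin": 0},
  {"xyz": [0,0,-0.6],"spin": 0},
  {"xyz": [0,0,-0.6],"spin": 0},
  {"xyz": [0,0,-0.6],"spin": 0},
  {"xyz": [0,0,-0.6],"spin": 0},
  {"xyz": [0,0,0],"spin": 0},
])

```text
time: 48.1
tool_pos: [611.0, 102.6, 325.4]
tcp_rot: [3.131, 0.0, 1.637]
contact_force: [-0.2, -0.3, -0.8]
grip_width: 80.7
finger_force: 0.0
```

Call:
jog_arm([
  {"xyz": [0.5,0,0],"spin": 0},
  {"xyz": [0.6,0,0],"spin": 0},
  {"xyz": [0.6,0,0],"spin": 0},
  {"xyz": [0.6,0,0],"spin": 0},
  {"xyz": [0.6,0,0],"spin": 0},
  {"xyz": [0.5,0,0],"spin": 0},
  {"xyz": [0,0,0],"spin": 0},
  {"xyz": [0,0,0],"spin": 0},
  {"xyz": [0,0,0],"spin": 0},
  {"xyz": [0,0,0],"spin": 0},
])

```text
time: 49.35
tool_pos: [592.6, 371.7, 319.6]
tcp_rot: [3.141, -0.0, 1.634]
contact_force: [0.9, -0.3, -0.5]
grip_width: 81.0
finger_force: 0.0
```

```bash
python3 - <<'E'
from fit import *
t=bot.capture("top");s=bot.capture("scene");g=cv2.cvtColor(t,cv2.COLOR_BGR2GRAY)
print("pred top quad z57",[proj("top",M(p,(x,y,57))).round(1).tolist() for x,y in((-35,92),(35,92),(35,182),(-35,182))])
print("pred bar top",[proj("top",M(p,(x,196*np.cos(1.1),100+196*np.sin(1.1)))).round(1).tolist() for x in(-60,60)])
print(g[176:222:2,276:340:2])
old=cv2.cvtColor(cv2.imread("pics/top0.png"),cv2.COLOR_BGR2GRAY);d=(cv2.absdiff(g,old)>35).astype(np.uint8)
n,_,st,_=cv2.connectedComponentsWithStats(d);print("changed blobs",[x[:5].tolist() for x in st[1:] if x[4]>25])
E
python3 rodang.py
```

```text
pred top quad z57 [[325.9, 207.2], [323.7, 177.0], [284.7, 179.7], [286.7, 209.9]]
pred bar top [[330.3, 206.4], [325.8, 142.9]]
[[179 178 179 178 180 179 181 142 109 113 110 111 112 111 109 113 110 113
  112 112 109 110 109 112 112  70  62  62 106 110 109  89]
 [177 177 177 179 177 177 178 163 111 110 111 111 110 113 110 113 116 126
  134 125 109 113 112 114 111  77  67  63 105 110 106  91]
 [179 161 147 159 159 147 143 129 130 128 130 130 131 130 129 130 131 127
  127 126 109 111 110 109 109  79  63  65 103 110 121  94]
 [162 130 132 132 130 129 129 131 130 110  83 111 131 130 112  71  70  86
  131 130 112 111 109 111 109  77  61  65 104 113 118  98]
 [141 133 134  86  69  73  98 132 104  69  69  66  97 133  73  68  63  66
  119 130 114 112 111 110 112  86  63  61 103 111 113  91]
 [151 135 124  75  68  68  69 122  85  69  67  69  69 128  70  68  65  69
  103 128 119 112 109 108 111  82  63  63 102 109 104  92]
 [174 135 111  68  68  68  65 125 104  65  67  68  86 131  91  67  68  63
  123 126  98 108 107 109 110  94  64  63  99 110 101  97]
 [180 137 132  78  69  70  88 128 128  8
[... 1907 characters left out ...]
10 111 106 108 110 109  94  83  67  58  58  51]
 [177 178 178 179 179 178 179 179 177 127 111 110 110 112 113 110 112 112
  112 113 114 111 116 114 111 112 112 112 110 111 110 108]]
changed blobs [[0, 83, 225, 397, 39703], [274, 138, 68, 85, 1422], [346, 144, 18, 12, 73], [0, 147, 2, 16, 32], [0, 174, 6, 17, 64], [224, 180, 28, 37, 872], [293, 183, 8, 8, 43], [304, 182, 8, 8, 43], [0, 192, 5, 17, 43], [294, 199, 8, 7, 43], [305, 198, 8, 7, 34], [5, 209, 7, 11, 37], [0, 217, 57, 49, 897], [329, 216, 16, 4, 27], [336, 225, 51, 28, 494], [312, 226, 28, 31, 561], [3, 256, 10, 14, 68], [0, 455, 22, 25, 402], [348, 464, 9, 16, 49], [314, 468, 22, 12, 80]]
170 0 [0. 0.] ang 1.2
85 0 [0. 0.] ang 1.2
```

The picture confirms the result. Six dark inserts face up, and the block shows its full length (cols 278–317) at bed height. It slid outward, though, and overhangs the edge by about 26 mm. I'll push it about 15–20 mm further onto the bed with closed fingers.

```bash
python3 rel.py -2 218 32 np.pi/2
```

```text
t 49.5 mach [-2.000e-01  4.700e+02  3.194e+02] F [ 0.2  0.2 -0.8] w 80.7 ff 0.0 j [0.45 0.67 0.74 0.   1.74 0.39]
jog xyz [-3.15  -0.022  3.592] spin -0.01
```

Call:
jog_arm([
  {"xyz": [-0.5,0,0],"spin": 0},
  {"xyz": [-0.6,0,0],"spin": 0},
  {"xyz": [-0.6,0,0],"spin": 0},
  {"xyz": [-0.6,0,0],"spin": 0},
  {"xyz": [-0.5,0,0],"spin": 0},
  {"xyz": [-0.35,-0.02,0.2],"spin": 0},
  {"xyz": [0,0,0.5],"spin": 0},
  {"xyz": [0,0,0.5],"spin": 0},
  {"xyz": [0,0,0.5],"spin": 0},
  {"xyz": [0,0,0.5],"spin": 0},
], gripper=0)

```text
time: 50.75
tool_pos: [607.1, 120.9, 142.2]
tcp_rot: [3.141, -0.0, 1.635]
contact_force: [0.5, 0.3, -0.4]
grip_width: 0.3
finger_force: 0.0
```

```bash
python3 rel.py -2 218 32 np.pi/2; python3 rel.py -2 184 32 np.pi/2
```

```text
t 50.75 mach [ -1.9 218.3 142.2] F [ 0.5  0.3 -0.4] w 0.3 ff 0.0 j [0.07 0.58 1.37 0.   1.19 0.01]
jog xyz [-0.004 -0.003  1.377] spin -0.0
t 50.75 mach [ -1.9 218.3 142.2] F [ 0.5  0.3 -0.4] w 0.3 ff 0.0 j [0.07 0.58 1.37 0.   1.19 0.01]
jog xyz [-0.429 -0.003  1.377] spin -0.0
```

Call:
jog_arm([
  {"xyz": [0,0,0.4],"spin": 0},
  {"xyz": [0,0,0.4],"spin": 0},
  {"xyz": [0,0,0.3],"spin": 0},
  {"xyz": [0,0,0.27],"spin": 0},
  {"xyz": [-0.05,0,0],"spin": 0},
  {"xyz": [-0.05,0,0],"spin": 0},
  {"xyz": [-0.05,0,0],"spin": 0},
  {"xyz": [-0.05,0,0],"spin": 0},
  {"xyz": [-0.05,0,0],"spin": 0},
  {"xyz": [-0.05,0,0],"spin": 0},
])

```text
time: 52.0
tool_pos: [609.2, 97.4, 34.4]
tcp_rot: [3.14, -0.001, 1.636]
contact_force: [-0.7, 5.2, 3.8]
grip_width: 0.5
finger_force: 2.5
```

Call:
jog_arm([
  {"xyz": [-0.05,0,0],"spin": 0},
  {"xyz": [-0.05,0,0],"spin": 0},
  {"xyz": [-0.04,0,0],"spin": 0},
  {"xyz": [0,0,0],"spin": 0},
  {"xyz": [0,0,0],"spin": 0},
  {"xyz": [0.1,0,0],"spin": 0},
  {"xyz": [0.2,0,0],"spin": 0},
  {"xyz": [0.1,0,-0.3],"spin": 0},
  {"xyz": [0,0,-0.5],"spin": 0},
  {"xyz": [0,0,-0.5],"spin": 0},
])

```text
time: 53.25
tool_pos: [606.7, 119.2, 138.2]
tcp_rot: [-3.14, 0.0, 1.637]
contact_force: [-0.5, 0.7, -0.0]
grip_width: 0.0
finger_force: 0.0
```

Call:
jog_arm([
  {"xyz": [0,0,-0.5],"spin": 0},
  {"xyz": [0,0,-0.5],"spin": 0},
  {"xyz": [0,0,-0.5],"spin": 0},
  {"xyz": [0.4,0,-0.3],"spin": 0},
  {"xyz": [0.5,0,0],"spin": 0},
  {"xyz": [0.6,0,0],"spin": 0},
  {"xyz": [0.6,0,0],"spin": 0},
  {"xyz": [0.5,0,0],"spin": 0},
  {"xyz": [0,0,0],"spin": 0},
  {"xyz": [0,0,0],"spin": 0},
])

```text
time: 54.5
tool_pos: [593.4, 325.7, 281.2]
tcp_rot: [-3.141, 0.001, 1.637]
contact_force: [-0.1, 0.3, 1.2]
grip_width: 0.3
finger_force: 0.0
```

Run:
```python
from fit import *
t=bot.capture("top");s=bot.capture("scene");g=cv2.cvtColor(t,cv2.COLOR_BGR2GRAY)
n,l,st,ce=cv2.connectedComponentsWithStats((g[178:210,276:318]<95).astype(np.uint8))
C=[c+[276,178] for c,x in zip(ce[1:],st[1:]) if 15<x[4]<70];P=np.array([onz("top",*c,57) for c in C])
c,sn=np.cos(p[2]),np.sin(p[2]);q=P-[p[0],p[1],0];print("inserts in machine",np.c_[c*q[:,0]+sn*q[:,1],-sn*q[:,0]+c*q[:,1]].round(0).tolist())
print(g[180:210:4,276:330:2])
# hood bar in top view: dark thin pixels near predicted
for x in(-50,-30,30,50):
    for n,im in(("top",g),("scene",cv2.cvtColor(s,cv2.COLOR_BGR2GRAY))):
        u,v=proj(n,M(p,(x,196*np.cos(1.09),100+196*np.sin(1.09)))).round().astype(int);print(n,x,im[v,u-5:u+6] if n=="top" else im[v-5:v+6,u])
```

```text
inserts in machine [[19.0, 126.0], [19.0, 152.0], [-17.0, 152.0], [-17.0, 126.0], [-36.0, 135.0]]
[[182 182 182 182 181 184 183 153 136 135 136 132 135 133 134 132 135 119
  132 132 132 113  85  86 130  92  65]
 [183 182 182 182 183 181 183 157 136 105  68  69  72  79 135  78  68  64
   70 107 110  67  68  66  67  88  65]
 [181 182 182 180 181 182 184 164 136 111  70  68  64 103 132 104  69  68
   76 126 132 115  68  69 120 111  64]
 [181 182 185 181 183 183 180 168 133 131 134 136 136 136 136 136 135 135
  135 134 134 135 134 134 133 133  65]
 [181 183 184 182 183 181 183 183 134 133 134 135 132 134 136 133 132  96
  110 133 131 130  80  71  86 125  67]
 [184 182 181 182 183 182 183 183 141 135  73  71  71  72 119  99  66  67
   63  68 124  76  66  67  69  78  68]
 [184 181 183 183 184 182 182 182 142 135 102  69  69  66 129 133  96  69
   67 121 135 133 113  94 119 132  83]
 [183 183 183 184 183 184 184 182 141 138 135 137 144 151 119 104  86  75
   69  74  78  70  69  63  63  61  51]]
top -50 [ 65  67 101 104  77  66  63  64  64 101 110]
scene -50 [193 192 201 153  73  61  36 157 199 198 196]
top -30 [130 133 132 132  88  65  64  66  66  74 104]
scene -30 [192 195 201 188 126  61  43  64 195 164  60]
top 30 [126 127 121  90  69  69  63  68  70 104 112]
scene 30 [200 168  95  64  68  61  34  81  60  25  33]
top 50 [180 183 183 152  90  64  67  65  70  57  52]
scene 50 [192 195 201 152  74  63  47  43  52  49  47]
```

```bash
python3 -c "
from plant import bot
print(bot.close_job())"
```

```text
the job is handed in; nothing more can be done
None
```

I handed the job in at about 55 s: the hood is propped at about 1.1 rad on the rod, and the grey aluminium block lies flat on the bed with its inserts up. I nudged the block about 20 mm further in after tipping, because it first settled overhanging the edge.

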